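Touch-dry test of two painted plates

ROBOT

A 6-joint arm with a two-finger parallel gripper is mounted at the origin on the work surface. World frame = base frame: x ahead of the robot, y to its left, z up, the work surface at z = 0. Lengths are in m, angles in degrees, forces in N, time in s.
With the tool pointing down it reaches from about 0.25 to 0.725 m from the base axis. Payload 4 kg.
Tool frame: the origin (TCP) lies midway between the tips of the shut fingers; the grasp point (between the pads) lies 19 mm behind it; z points along the fingers, y is the direction in which the jaws open and shut (so a half turn about z gives the same grasp; the last joint's range is limited). The gripper opens to 85 mm and grips with 20 to 120 N. Pads are 22 mm wide; open, the fingers measure 114 mm over their backs; the gripper's body (76 mm by 85 mm) begins 54 mm behind the grasp point. The pads swing forward as they close: fully open they stand 13 mm farther back than shut.
Start: joints at [63.656, 13.785, 0.286, 76.501, 0, 90], TCP at [0.222, 0.448, 0.231] pointing down, gripper open.
Joint ranges: [-155.79, 155.79], [-60.16, 107.12], [-62.33, 73.08], [-114, 123.19], [-81.49, 82.49], [-180, 180]. Speed limits (degrees/s): [159.86, 159.86, 180, 180, 180, 180].

INTERFACE

Orientations are given as a 3x3 rotation matrix whose columns are the frame's x, y, z axes.
In Python, from plant import r gives the robot as it stands.
- The arm moves only by the tool send_rows, never from a script. Its argument "commands" is a list that holds one entry, the list of rows, each a list of 6 numbers: the shift along the world's x, y, z in units of 30 mm (1.0 is 30 mm), then the turn, a rotation vector about the world's x, y, z in units of 5 degrees (1.0 is 5 degrees). A call has 1 to 20 rows; each row shifts and turns the commanded pose from where the row before left it; what a row does not reach is not made up. A row lasts 1/12 s, in which the tool goes at most 41.7 mm and 7.16 degrees, less where a joint would pass 70% of its speed; a pose out of reach is approached as far as the arm can. A call is refused whole if a number of a shift passes 1 or a number of a turn 1, either way. A call with a gripper value outside its range is refused whole. "jaw" is the closure, from 0 (fully open) to 1 (shut), set as the call begins (left out, the last holds). The fingers move at their own pace and stop on an object; "newtons" is the grip in N (left out, the last holds). Time passes only in rows, so rows that do not move let the fingers close. It gives the time, the measured TCP pose, the force and the opening at its end, in the units of the state.
- r.get_obs(): the state, without advancing time (a new reading comes with each control period).
- r.capture(name): name is "scene" or "side" or "wrist"; returns a dict with "image" (400x640x3 uint8, blue, green, red), "range_z" (400x640 float32, m along the optical axis (not along the pixel's ray), 0 where there is no reading), "K" (3x3 intrinsics, pixels), "position" and "rotation" of the camera in the world. Camera axes: x right, y down, z forward; pixel columns grow to the right and rows downward; lengths in m; the calibration is good to about 2 mm. A picture is of the moment at which its call begins.
- r.sign_off(): hands the job in, once; it reports no verdict.
Trained networks look in a picture, given as the dict that the camera call returned (one of the last four; its "shot" number tells which), for a name from the list of things; names that differ only in an ending like _2 or _b are one class to them, and where a whole thing is asked for, a point or a joint stands for the part that bears it (a point fixed in the world has none). Each returns a list of dicts, best first, with "confidence" (0 to 1); they miss things now and then, are a little off and sometimes report something else, mostly with a low value. They report only what shows in the picture. A call takes as long as a camera call. They do not tell look-alikes from the thing itself.
- r.silhouettes(picture, name): "region" (400x640 bool, what is visible of it) and "bbox" ([left, top, width, height] in pixels, round what is visible of it).
The state is a dict: "t": time; "joint_positions": joint angles; "qvel": joint speeds; "effort": joint torques, N m; "position": TCP position; "tcp_rot": TCP orientation; "force": force on the tool from outside, world axes, zero at the start; "torque": the same for the moment, N m; "gripper_width": finger opening in m.
Only numpy, scipy, OpenCV 4.12 (cv2) and the standard library are available. Lean on these libraries where they do the work, as an engineer would, in place of code of your own. Each camera call takes 0.05 s, during which the arm holds its last target. There are 200 camera calls.

TASK

Check whether the paint is touch-dry: with the fingertips closed together, touch the red test plate lightly, so that it sinks a few millimetres on its springs, rest there for about a second and draw away; then do the same on the yellow test plate. The blue and white plates are still wet and must not be touched at all, and the jars, the pot and the brush stay where they are, neither pushed nor picked up. Finish with the hand lifted about 15 cm above the plates.

Things in the scene. Friction and masses are not known exactly. Their poses are not given: they have to be found in the camera images.
- red_holder: Fixed dark wooden block, 84 x 84 x 10 mm, screwed to the table, carrying the red test plate on four small steel springs; origin at the centre of its underside on the table, z up.
- red_top (a point): Centre of the painted upper face of the red test plate (dry enough to test): a flat square plate 70 x 70 x 6 mm, red all over, its upper face level and 30 mm above the table. Moves down with the plate.
- red_plate (a joint): How far the red plate is pressed down, m: 0 at rest, 0.007 against its stop. It springs back by itself; it starts to give at about 0.25 N, then 0.9 N per mm, about 6.5 N at the stop.
- yellow_holder: Fixed dark wooden block, 84 x 84 x 10 mm, screwed to the table, carrying the yellow test plate on four small steel springs; origin at the centre of its underside on the table, z up.
- yellow_top (a point): Centre of the painted upper face of the yellow test plate (dry enough to test): a flat square plate 70 x 70 x 6 mm, yellow all over, its upper face level and 30 mm above the table. Moves down with the plate.
- yellow_plate (a joint): How far the yellow plate is pressed down, m: 0 at rest, 0.007 against its stop. It springs back by itself; it starts to give at about 0.25 N, then 0.9 N per mm, about 6.5 N at the stop.
- blue_holder: Fixed dark wooden block, 84 x 84 x 10 mm, screwed to the table, carrying the blue test plate on four small steel springs; origin at the centre of its underside on the table, z up.
- blue_top (a point): Centre of the painted upper face of the blue test plate (still wet, not to be touched): a flat square plate 70 x 70 x 6 mm, blue all over, its upper face level and 30 mm above the table. Moves down with the plate.
- blue_plate (a joint): How far the blue plate is pressed down, m: 0 at rest, 0.007 against its stop. It springs back by itself; it starts to give at about 0.25 N, then 0.9 N per mm, about 6.5 N at the stop.
- white_holder: Fixed dark wooden block, 84 x 84 x 10 mm, screwed to the table, carrying the white test plate on four small steel springs; origin at the centre of its underside on the table, z up.
- white_top (a point): Centre of the painted upper face of the white test plate (still wet, not to be touched): a flat square plate 70 x 70 x 6 mm, white all over, its upper face level and 30 mm above the table. Moves down with the plate.
- white_plate (a joint): How far the white plate is pressed down, m: 0 at rest, 0.007 against its stop. It springs back by itself; it starts to give at about 0.25 N, then 0.9 N per mm, about 6.5 N at the stop.
- red_jar_center (a point): Centre of a loose closed red paint jar with a black lid, 50 mm across, 55 mm tall, standing on the table; the point is half-way up. A bystander.
- yellow_jar_center (a point): Centre of a loose closed yellow paint jar with a black lid, 50 mm across, 55 mm tall, standing on the table; the point is half-way up. A bystander.
- water_pot_center (a point): Centre of a loose blue ceramic water pot, 76 mm across the rim, 75 mm tall, open and empty; the point is half-way up. A bystander.
- flat_brush_center (a point): A point in the handle of a loose flat paint brush lying on the table, 8 mm thick, 14 mm wide; its x axis runs along it towards the bristles, from 110 mm behind the point to 100 mm ahead. A bystander.
Things that resemble listed ones, but are neither listed nor needed, are in the scene too. Leave any pink or turquoise look-alike of the yellow_holder alone.

How it is judged:
By the outcome, as a careful person would: the job done as asked, in the order asked, and still so for the second after the job is handed in, with the robot touching nothing.
It also fails if it takes over 45 s, if anything falls off the work surface, if the arm or the gripper's body presses on something with over 40 N, if the wrist force passes 120 N, or if a joint passes its speed limit or range.

## Working session

There is one attempt and no reset: what is moved stays moved. The work goes in short steps, Python scripts to look and compute and a tool call to move; the robot and the scene stay as the last step left them, time stands still between calls to the robot, and variables do not carry over. Pictures are saved under pics/ and viewed, about 8 in all and at most 12, crops included, and the job is handed in when it is done.

Besides the shell and the picture viewer there is one more tool, called after "Call:" as name([rows], argument=value, ...), one row to a line, values as JSON. send_rows: Moves the arm, as the interface text tells. Its arguments: {"type":"object","properties":{"commands":{"type":"array"},"jaw":{"type":"number"},"newtons":{"type":"number"}},"required":["commands"]}

```bash
mkdir -p pics; cat > h.py <<'E'
import numpy as np, cv2
from plant import r
def pts(c):
    z=c["range_z"]; K=np.array(c["K"]); v,u=np.mgrid[:400,:640]
    P=np.stack([(u-K[0,2])/K[0,0]*z,(v-K[1,2])/K[1,1]*z,z],-1)
    return P@np.array(c["rotation"]).T+np.array(c["position"])
E
python3 - <<'E'
from h import *
o=r.get_obs(); print(o["t"],o["position"],o["tcp_rot"],o["force"],o["gripper_width"])
ims=[]
for n in ["scene","side"]:
    c=r.capture(n); P=pts(c); ims.append(c["image"]); cv2.imwrite(f"pics/{n}1.png",c["image"])
    print(n,c["position"])
    for k in ["red_top","yellow_top","blue_top","white_top","red_jar_center","yellow_jar_center","water_pot_center","flat_brush_center"]:
        for d in r.silhouettes(c,k)[:4]:
            m=d["region"]&(c["range_z"]>0); q=P[m]
            if len(q)==0: continue
            zt=np.percentile(q[:,2],90); t=q[abs(q[:,2]-zt)<.006]
            print(k,round(d["confidence"],2),d["bbox"],"ztop",zt.round(3),"mid",((np.percentile(t,2,0)+np.percentile(t,98,0))/2).round(3),"ext",np.ptp(t[:,:2],axis=0).round(3),"bgr",c["image"][m].mean(0).astype(int))
E
```

```text
0.0 [0.2216226  0.44750236 0.23039986] [[-8.96130142e-01  4.43790440e-01 -9.02169230e-04]
 [ 4.43791357e-01  8.96128178e-01 -1.87631935e-03]
 [-2.42333235e-05 -2.08180123e-03 -9.99997833e-01]] [0.54488663 0.51759282 0.44925277] 0.08558665430746044
scene [0.8413137  0.45742979 0.65663892]
red_top 0.87 [231.1, 153.2, 41.7, 35.4] ztop 0.032 mid [ 0.593 -0.087  0.031] ext [0.07  0.073] bgr [ 20  21 125]
red_top 0.6 [281.1, 282.2, 45.2, 53.9] ztop 0.075 mid [0.7   0.247 0.074] ext [0.074 0.075] bgr [64 50 34]
yellow_top 0.81 [352.2, 237.6, 50.7, 40.6] ztop 0.032 mid [0.524 0.243 0.031] ext [0.072 0.07 ] bgr [ 52 155 196]
yellow_top 0.77 [379.2, 312.5, 55.9, 57.3] ztop 0.032 mid [0.591 0.382 0.031] ext [0.075 0.073] bgr [109 113  34]
yellow_top 0.64 [433.8, 252.5, 54.0, 49.1] ztop 0.032 mid [0.437 0.366 0.031] ext [0.073 0.07 ] bgr [113  92 176]
yellow_top 0.62 [220.4, 109.1, 38.1, 31.2] ztop 0.032 mid [ 0.532 -0.245  0.031] ext [0.086 0.089] bgr [75 84 91]
blue_top 0.86 [293.7, 181.5, 46.7, 32.3] ztop 0.032 mid [0.526 0.063 0.031] ext [0.087 0.086] bgr [111  45  28]
blue_top 0.51 [223.0, 
[... 1406 characters left out ...]
8 [315.5, 136.9, 28.4, 15.7] ztop 0.03 mid [ 0.533 -0.242  0.028] ext [0.081 0.084] bgr [127 135 135]
red_jar_center 0.69 [234.6, 196.2, 24.5, 24.9] ztop 0.054 mid [0.711 0.071 0.053] ext [0.045 0.045] bgr [24 25 77]
red_jar_center 0.45 [319.1, 136.0, 25.5, 13.1] ztop 0.03 mid [ 0.531 -0.241  0.029] ext [0.076 0.083] bgr [132 140 140]
yellow_jar_center 0.97 [254.9, 148.6, 16.0, 26.0] ztop 0.054 mid [ 0.708 -0.126  0.052] ext [0.046 0.052] bgr [ 40  87 105]
water_pot_center 0.92 [205.5, 236.2, 40.7, 53.7] ztop 0.073 mid [0.699 0.25  0.071] ext [0.075 0.077] bgr [106  85  59]
flat_brush_center 0.79 [378.2, 190.3, 9.4, 61.5] ztop 0.008 mid [0.385 0.053 0.007] ext [0.029 0.203] bgr [ 41  47 101]
```

View pics/scene1.png

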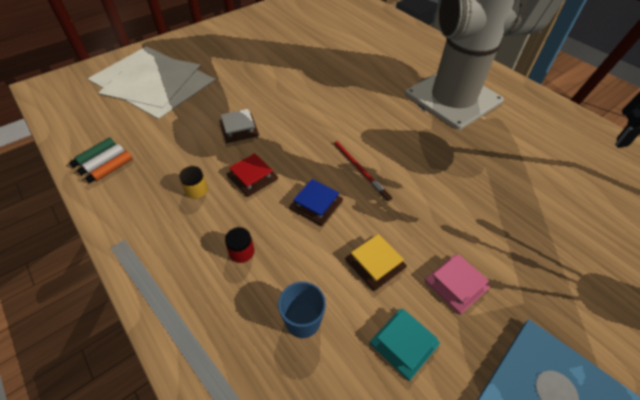

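View pics/side1.png

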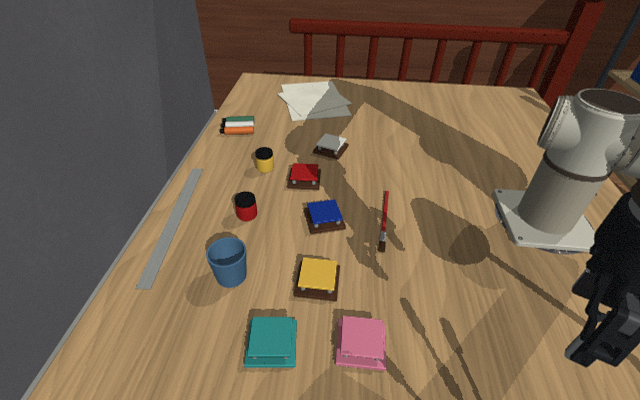

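The scene shows red at about pixel (252,173) and yellow at (377,258), with pink, turquoise, blue and white easy to tell apart. In the world frame, the red centre is about (0.592, -0.086) and yellow about (0.524, 0.244). I'll go over to red at the present height with the fingers shut.

Call:
send_rows([
  [[0.3,-0.45,0,0,0,0],[0.6,-0.9,0,0,0,0],[0.65,-0.93,0,0,0,0],[0.65,-0.93,0,0,0,0],[0.65,-0.93,0,0,0,0],[0.65,-0.93,0,0,0,0],[0.65,-0.93,0,0,0,0],[0.65,-0.93,0,0,0,0],[0.65,-0.93,0,0,0,0],[0.65,-0.93,0,0,0,0],[0.65,-0.93,0,0,0,0],[0.65,-0.93,0,0,0,0],[0.65,-0.93,0,0,0,0],[0.65,-0.93,0,0,0,0],[0.65,-0.93,0,0,0,0],[0.65,-0.93,0,0,0,0],[0.65,-0.93,0,0,0,0],[0.65,-0.93,0,0,0,0],[0.65,-0.93,0,0,0,0],[0.4,-0.6,0,0,0,0]],
], jaw=1, newtons=20)

```text
t: 2.57
position: [0.5938, -0.0876, 0.2308]
tcp_rot: [[-0.895, 0.446, 0.001], [0.446, 0.895, -0.001], [-0.001, -0.0, -1.0]]
force: [0.1, 0.8, -0.6]
gripper_width: 0.0004
```

Call:
send_rows([
  [[0,0,-0.4,0,0,0],[0,0,-0.8,0,0,0],[0,0,-0.8,0,0,0],[0,0,-0.8,0,0,0],[0,0,-0.8,0,0,0],[0,0,-0.6,0,0,0],[0,0,-0.3,0,0,0],[0,0,0,0,0,0],[0,0,0,0,0,0]],
])

```text
t: 3.32
position: [0.5925, -0.0847, 0.0965]
tcp_rot: [[-0.896, 0.444, -0.0], [0.444, 0.896, 0.0], [0.0, -0.0, -1.0]]
force: [-0.0, 0.1, 0.5]
gripper_width: 0.0006
```

```bash
python3 - <<'E'
from h import *
o=r.get_obs(); print(o["t"],o["position"],o["force"],o["gripper_width"])
c=r.capture("wrist"); cv2.imwrite("pics/w1.png",c["image"]); P=pts(c)
for d in r.silhouettes(c,"red_top")[:2]:
    m=d["region"]&(c["range_z"]>0); q=P[m]; t=q[abs(q[:,2]-.03)<.005]
    print(d["confidence"],d["bbox"],(np.percentile(t,1,0)+np.percentile(t,99,0))/2,np.ptp(t,axis=0),np.median(t[:,2]))
E
```

```text
3.3167 [ 0.59247343 -0.08470867  0.09645469] [-0.02932641  0.11184574  0.48534069] 0.0006095676653191368
0.84 [257.1, 148.0, 124.3, 101.6] [ 0.59044225 -0.08493657  0.03037549] [0.07063124 0.07232549 0.00751363] 0.030474819994753655
```

View pics/w1.png

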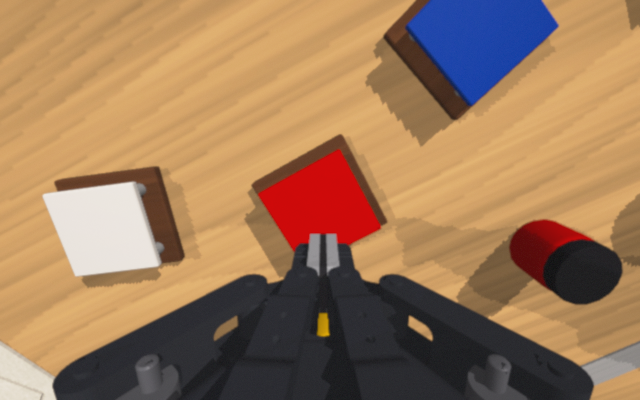

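The closed fingertips are over the red plate (visible around (320,200)), with blue and white well clear. I'll descend to just above it.

Call:
send_rows([
  [[0,0,-0.4,0,0,0],[0,0,-0.5,0,0,0],[0,0,-0.5,0,0,0],[0,0,-0.3,0,0,0],[0,0,-0.2,0,0,0],[0,0,0,0,0,0],[0,0,0,0,0,0]],
])

```text
t: 4.0
position: [0.5928, -0.0848, 0.0399]
tcp_rot: [[-0.896, 0.444, 0.001], [0.444, 0.896, -0.0], [-0.001, 0.0, -1.0]]
force: [0.0, 0.2, -0.2]
gripper_width: -0.0003
```

```bash
python3 - <<'E'
from h import *
for i in range(4):
    r.capture("side"); o=r.get_obs(); print(o["t"],o["position"].__repr__(),o["force"])
E
```

```text
4.05 array([ 0.59316683, -0.08484277,  0.04029475]) [-0.56857452 -0.46576535  0.4860145 ]
4.1 array([ 0.59326179, -0.08483213,  0.0404162 ]) [ 0.90525105 -0.3305132  -0.40645476]
4.15 array([ 0.59325591, -0.08484317,  0.04042119]) [-0.36563345 -0.55245493 -0.50788164]
4.2 array([ 0.59316739, -0.08482482,  0.04032232]) [ 0.87837475 -0.78980922  0.14066347]
```

Call:
send_rows([
  [[0,0,-0.1,0,0,0],[0,0,-0.1,0,0,0],[0,0,-0.1,0,0,0],[0,0,-0.1,0,0,0],[0,0,-0.05,0,0,0],[0,0,0,0,0,0],[0,0,0,0,0,0]],
])

```text
t: 4.78
position: [0.5924, -0.0847, 0.0261]
tcp_rot: [[-0.896, 0.444, 0.0], [0.444, 0.896, 0.0], [-0.0, 0.0, -1.0]]
force: [-1.3, 0.5, 4.5]
gripper_width: -0.0002
```

```bash
python3 - <<'E'
from h import *
c=r.capture("side"); P=pts(c); F=[]
for d in r.silhouettes(c,"red_top")[:1]: print(np.median(P[d["region"]&(c["range_z"]>0)],0))
for i in range(3):
    r.capture("side"); o=r.get_obs(); F.append(o["force"]); print(o["t"],o["position"])
print(np.mean(F,0))
E
```

```text
[ 0.58755589 -0.07323993  0.02473378]
4.9333 [ 0.59241675 -0.08473098  0.02611137]
4.9833 [ 0.5924166  -0.08474485  0.02609522]
5.0333 [ 0.59239775 -0.08473391  0.02602457]
[-0.93533407 -0.10488821  3.85944836]
```

3.9 N corresponds to about 4 mm of sink. I'll rest out the second, then draw away straight up.

Call:
send_rows([
  [[0,0,0,0,0,0],[0,0,0,0,0,0],[0,0,0,0,0,0],[0,0,0,0,0,0],[0,0,0,0,0,0],[0,0,0,0,0,0],[0,0,0,0,0,0],[0,0,0,0,0,0],[0,0,0.2,0,0,0],[0,0,0.4,0,0,0],[0,0,0.7,0,0,0],[0,0,0.9,0,0,0],[0,0,0.9,0,0,0],[0,0,0.9,0,0,0],[0,0,0.6,0,0,0],[0,0,0.4,0,0,0],[0,0,0,0,0,0]],
])

```text
t: 6.45
position: [0.5942, -0.085, 0.1791]
tcp_rot: [[-0.896, 0.444, 0.006], [0.444, 0.896, -0.001], [-0.006, 0.002, -1.0]]
force: [0.1, -1.0, 1.1]
gripper_width: -0.0004
```

Call:
send_rows([
  [[-0.1,0.4,0,0,0,0],[-0.15,0.8,0,0,0,0],[-0.2,0.95,0,0,0,0],[-0.2,0.95,0,0,0,0],[-0.2,0.95,0,0,0,0],[-0.2,0.95,0,0,0,0],[-0.2,0.95,0,0,0,0],[-0.2,0.95,0,0,0,0],[-0.2,0.95,0,0,0,0],[-0.2,0.95,0,0,0,0],[-0.2,0.95,0,0,0,0],[-0.15,0.8,0,0,0,0],[-0.1,0.43,0,0,0,0],[0,0,0,0,0,0],[0,0,-0.4,0,0,0],[0,0,-0.7,0,0,0],[0,0,-0.7,0,0,0],[0,0,-0.6,0,0,0],[0,0,-0.3,0,0,0],[0,0,0,0,0,0]],
])

```text
t: 8.12
position: [0.5212, 0.2427, 0.0916]
tcp_rot: [[-0.896, 0.445, -0.006], [0.445, 0.896, -0.003], [0.004, -0.005, -1.0]]
force: [-0.3, -0.1, 0.2]
gripper_width: 0.0001
```

```bash
python3 - <<'E'
from h import *
c=r.capture("wrist"); cv2.imwrite("pics/w2.png",c["image"]); P=pts(c)
o=r.get_obs(); print(o["t"],o["position"],o["force"],o["gripper_width"])
for d in r.silhouettes(c,"yellow_top")[:3]:
    m=d["region"]&(c["range_z"]>0); q=P[m]; t=q[abs(q[:,2]-.03)<.005]
    print(d["confidence"],d["bbox"],(np.percentile(t,1,0)+np.percentile(t,99,0))/2,np.ptp(t,axis=0),np.median(t[:,2]))
E
```

```text
8.1667 [0.52236791 0.24337378 0.09339739] [-0.32629395 -0.18512777  1.42250689] 2.3406830865303824e-05
0.94 [263.7, 152.8, 120.1, 100.0] [0.52294961 0.24562356 0.03035462] [0.07090778 0.06990677 0.00734688] 0.030479333412082643
0.87 [468.0, 148.1, 128.7, 122.9] [0.58877535 0.38372542 0.02947434] [0.07676643 0.07653527 0.00770017] 0.030534850295064447
0.79 [375.7, 1.7, 136.8, 89.2] [0.44342544 0.36758825 0.02997961] [0.06073768 0.07096561 0.00819238] 0.030498729294559976
```

View pics/w2.png

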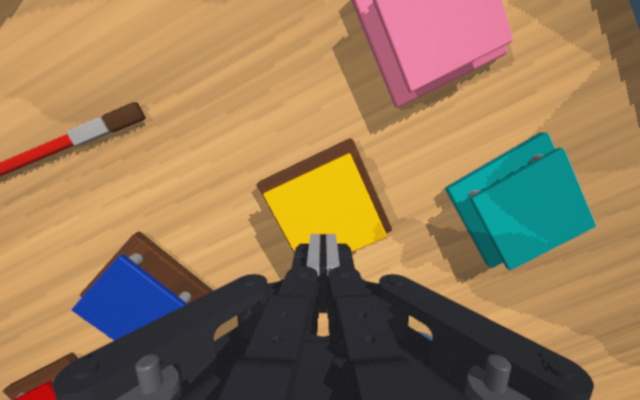

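The fingers are over the yellow plate (around (325,205)). Pink, turquoise and blue stand clear. Next I'll go down to about 1 cm above it.

Call:
send_rows([
  [[0,0,-0.3,0,0,0],[0,0,-0.5,0,0,0],[0,0,-0.5,0,0,0],[0,0,-0.3,0,0,0],[0,0,-0.15,0,0,0],[0,0,0,0,0,0],[0,0,0,0,0,0],[0,0,0,0,0,0]],
])

```text
t: 8.88
position: [0.5242, 0.245, 0.0433]
tcp_rot: [[-0.896, 0.444, 0.002], [0.444, 0.896, 0.001], [-0.001, 0.001, -1.0]]
force: [0.5, 0.9, 1.0]
gripper_width: -0.0
```

Call:
send_rows([
  [[0,0,-0.1,0,0,0],[0,0,-0.15,0,0,0],[0,0,-0.1,0,0,0],[0,0,-0.1,0,0,0],[0,0,-0.05,0,0,0],[0,0,-0.05,0,0,0],[0,0,0,0,0,0],[0,0,0,0,0,0]],
])

```text
t: 9.55
position: [0.5234, 0.2447, 0.0261]
tcp_rot: [[-0.896, 0.444, 0.0], [0.444, 0.896, 0.0], [-0.0, 0.0, -1.0]]
force: [-1.0, -0.3, 4.1]
gripper_width: -0.0002
```

```bash
python3 - <<'E'
from h import *
F=[]
for i in range(3):
    r.capture("side"); o=r.get_obs(); F.append(o["force"]); print(o["t"],o["position"])
print(np.mean(F,0))
E
```

```text
9.6 [0.52334179 0.2446831  0.02612555]
9.65 [0.52333812 0.24467323 0.02612001]
9.7 [0.52333922 0.24466582 0.02606549]
[-1.26832146 -1.03271771  3.49961457]
```

Sunk about 4 mm again. Rest, then lift to about 15 cm above the plates (z ≈ 0.18).

Call:
send_rows([
  [[0,0,0,0,0,0],[0,0,0,0,0,0],[0,0,0,0,0,0],[0,0,0,0,0,0],[0,0,0,0,0,0],[0,0,0,0,0,0],[0,0,0,0,0,0],[0,0,0,0,0,0],[0,0,0.2,0,0,0],[0,0,0.4,0,0,0],[0,0,0.7,0,0,0],[0,0,0.9,0,0,0],[0,0,0.9,0,0,0],[0,0,0.9,0,0,0],[0,0,0.7,0,0,0],[0,0,0.45,0,0,0],[0,0,0,0,0,0],[0,0,0,0,0,0],[0,0,0,0,0,0]],
])

```text
t: 11.28
position: [0.5227, 0.2444, 0.1789]
tcp_rot: [[-0.896, 0.444, -0.002], [0.444, 0.896, -0.001], [0.001, -0.002, -1.0]]
force: [0.6, -0.2, 0.2]
gripper_width: -0.0002
```

```bash
python3 - <<'E'
from h import *
c=r.capture("side"); cv2.imwrite("pics/s2.png",c["image"])
c=r.capture("scene"); P=pts(c)
for k in ["red_top","yellow_top","blue_top","red_jar_center","yellow_jar_center","water_pot_center","flat_brush_center"]:
    for d in r.silhouettes(c,k)[:1]:
        q=P[d["region"]&(c["range_z"]>0)]; zt=np.percentile(q[:,2],90); t=q[abs(q[:,2]-zt)<.006]
        print(k,round(d["confidence"],2),((np.percentile(t,2,0)+np.percentile(t,98,0))/2).round(3))
o=r.get_obs(); print(o["t"],o["position"],o["force"])
E
```

```text
yellow_top 0.96 [0.437 0.366 0.031]
blue_top 0.76 [0.526 0.063 0.031]
red_jar_center 0.68 [0.713 0.067 0.055]
yellow_jar_center 0.94 [ 0.71  -0.129  0.055]
water_pot_center 0.85 [0.7   0.248 0.074]
flat_brush_center 0.91 [0.384 0.041 0.008]
11.7333 [0.52327239 0.2446338  0.1799705 ] [ 0.51456479 -0.39844299 -0.64352295]
```

View pics/s2.png

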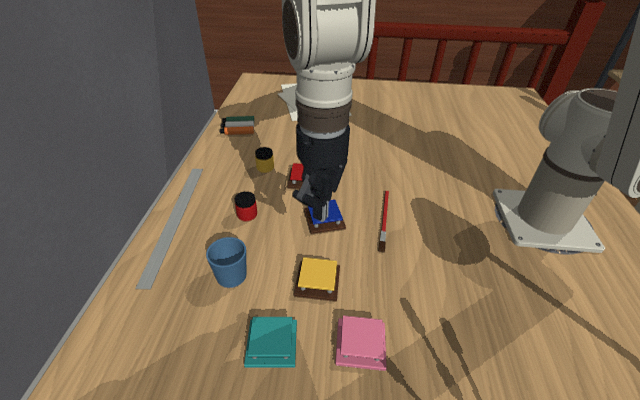

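The hand is lifted above yellow (plate at (318,274)). The jars, pot and brush sit at the same pixels as before. Handing in.

```bash
python3 -c "
from plant import r
print(r.sign_off())"
```

```text
the job is handed in; nothing more can be done
None
```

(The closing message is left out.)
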